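# Let the large dryer ball out of its dispenser

## Task

Two dryer-ball dispensers stand on the laundry table, each with a ball held behind a gate. On the one with the large ball, press the paddle down with the fingers so that the gate at the other end lifts, keep it down until the ball has rolled to the low end of the chute, then let go so that the gate drops shut behind it. Do not touch either ball, do not operate the other dispenser, and leave everything else on the table where it is.

Things in the scene. Friction and masses are not known exactly. Their poses are not given: they have to be found in the camera images.
- dispenser_a: dispenser with the large ball, fixed (all sizes in mm); both look the same. Base plate 435 x 100. Origin: on the table below the rocker's pivot; z up; x runs downhill along the chute, 62 wide, sloping 10 degrees from x = -62 (high, robot side) to an end wall at x = +250 (low pick-up end). Pivot at height 130 between two posts 146 high at x = 0, y = +-40. Gate across the chute at x = +150 (plate 30 wide on a stem)
- dispenser_b: dispenser with the small ball, fixed (all sizes in mm); both look the same. Base plate 435 x 100. Origin: on the table below the rocker's pivot; z up; x runs downhill along the chute, 62 wide, sloping 10 degrees from x = -62 (high, robot side) to an end wall at x = +250 (low pick-up end). Pivot at height 130 between two posts 146 high at x = 0, y = +-40. Gate across the chute at x = +150 (plate 30 wide on a stem)
- paddle_a (a point): centre of the top of the press paddle on the rocker of the large-ball dispenser: black rubber square 34 x 34 mm, at x = -130 of the dispenser, 136 above the table at rest (level); swings on a 130 radius about the pivot, down by 46 at full travel. Only the base plate (6 thick) lies below it. Pressing takes about 1.5 to 2.5 N
- paddle_b (a point): centre of the top of the press paddle on the rocker of the small-ball dispenser: black rubber square 34 x 34 mm, at x = -130 of the dispenser, 136 above the table at rest (level); swings on a 130 radius about the pivot, down by 46 at full travel. Only the base plate (6 thick) lies below it. Pressing takes about 1.5 to 2.5 N
- rocker_a (a joint): rocker of the large-ball dispenser, rad: 0 = paddle level and gate down (shut), 0.36 = paddle fully down against its stop and gate fully up. Springs back to 0 when let go. The large ball passes under the gate from about 0.26, the small one sooner
- rocker_b (a joint): rocker of the small-ball dispenser, rad: 0 = paddle level and gate down (shut), 0.36 = paddle fully down against its stop and gate fully up. Springs back to 0 when let go. The large ball passes under the gate from about 0.26, the small one sooner
- ball_large_center (a point): centre of the large dryer ball, blue plastic, 54 mm diameter, loose, resting in its chute against the uphill side of the gate; when the gate is up it rolls down to the end wall in about a second
- ball_small_center (a point): centre of the small dryer ball, blue plastic, 36 mm diameter, loose, resting in its chute against the uphill side of the gate; when the gate is up it rolls down to the end wall in about a second
- ball_large: the large ball itself; its origin is a point on its skin that turns as it rolls (use ball_large_center for its position)
- ball_small: the small ball itself; its origin is a point on its skin that turns as it rolls (use ball_small_center)
- stain_bottle: bystander, loose (mm): small white bottle, 36 dia x 95 tall, stands between the dispensers; origin at its underside
- softener_jar: bystander, loose (mm): grey lidded jar, 48 dia x 70 tall, stands between the dispensers; origin at its underside
- dosing_cup: bystander, loose (mm): open white cup, 60 dia x 50 tall, nearest the robot; origin at its underside
- lint_brush: bystander, loose (mm): brush lying flat at the left side
- spray_can: bystander, loose (mm): steel can, 52 dia x 130 tall, at the left side; origin at its underside
- soap_bar: bystander, loose (mm): white bar, 80 x 50 x 28, at the right side; origin at its underside
- soap_carton: bystander, loose (mm): cardboard box, 60 x 90 x 110 tall, at the right side; origin at its underside
Things that resemble listed ones, but are neither listed nor needed, are in the scene too. Leave any brown look-alike of the ball_large alone.

How it is judged (in metres and radians):
On the way, in this order (a step that is already met when the one before it is completed fails the run):
1. the paddle of the large-ball dispenser is pressed by the fingers and its gate starts to lift (value of joint rocker_a above 0.08 rad and contact force between the fingers and dispenser_a above 0.3 N and horizontal distance between the grasp point and paddle_a below 0.045 m), for 0.05 s.
2. the large ball has rolled to the pick-up end (x of ball_large_center in the frame of dispenser_a between 0.195 and 0.255 m and y of ball_large_center in the frame of dispenser_a between -0.035 and 0.035 m and z of ball_large_center in the frame of dispenser_a below 0.07 m), for 0.1 s.
At the end, for the whole second after the job is handed in: the large ball rests at the low end of its chute (its centre 195 mm or more along the chute from the pivot, inside the walls), that rocker is back within 0.04 rad of shut, the small ball is still behind its shut gate (all of step 2 and x of ball_small_center in the frame of dispenser_b between 0.08 and 0.145 m and y of ball_small_center in the frame of dispenser_b between -0.035 and 0.035 m and value of joint each of rocker_a, rocker_b below 0.04 rad and linear speed of each of ball_large, ball_small below 0.05 m/s); the robot touches nothing.
It fails at once if the other dispenser is operated (rocker past 0.1 rad) (value of joint rocker_b above 0.1 rad).
It fails at once if a ball is touched by the robot (contact force between any of the fingers, the arm and ball_large above 0.2 N or contact force between any of the fingers, the arm and ball_small above 0.2 N).
It fails at once if a ball is lifted out of its chute (z of ball_large_center in the frame of dispenser_a above 0.1 m or z of ball_small_center in the frame of dispenser_b above 0.1 m).
It fails at once if a bystander is moved by more than 25 mm, or lifted (distance of any of stain_bottle, softener_jar, dosing_cup, lint_brush, spray_can, soap_bar, soap_carton from where it was at the start of the episode above 0.025 m).
It also fails if it takes over 40 s, if anything falls off the work surface, if the arm or the gripper's body presses on something with over 40 N, if the wrist force passes 120 N, or if a joint passes its speed limit or range.

## Robot

A 6-joint arm with a two-finger parallel gripper is mounted at the origin on the work surface. World frame = base frame: x ahead of the robot, y to its left, z up, the work surface at z = 0. Lengths are in m, angles in degrees, forces in N, time in s.
With the tool pointing down it reaches from about 0.325 to 0.85 m from the base axis. Payload 15.5 kg.
Tool frame: the origin (TCP) lies midway between the tips of the shut fingers; the grasp point (between the pads) lies 19 mm behind it; y points along the fingers, x is the direction in which the jaws open and shut, and the axes are right-handed (so a half turn about y gives the same grasp; the last joint's range is limited). The gripper opens to 91 mm and grips with 3 to 60 N. Pads are 32 mm wide; open, the fingers measure 118 mm over their backs; the gripper's body (76 mm by 178 mm) begins 60 mm behind the grasp point.
Start: joints at [69.07, 28.281, 77.091, -0, 74.628, -5.472], TCP at [0.167, 0.602, 0.214] pointing down, gripper open.
Joint ranges: [-166.48, 166.48], [-47.26, 123.95], [12.59, 153.08], [-70.14, 250.14], [6.76, 159.57], [-176.63, 176.63]. Speed limits (degrees/s): [108.29, 108.29, 147.25, 172.46, 172.46, 172.46].

## Interface

Orientations are given as a 3x3 rotation matrix whose columns are the frame's x, y, z axes.
In Python, from bench import ctrl gives the robot as it stands. The module is installed in compiled form; this text tells all that it offers. Calls block until the motion is done:
- ctrl.goto(position, orientation): joint-space move of the TCP to a pose.
- ctrl.move_l(position, vel=0.15, ori=None, contact_N=None): straight line of the TCP; ori=None keeps the orientation; vel is the mean speed in m/s. With contact_N (N) it stops when the force on the tool has changed by that much, and returns True; else False.
- ctrl.movej(angles): joint-space move.
- ctrl.command_gripper(opening): opening from 0.0 (shut) to 1.0 (fully open); the grip force is fixed at half the most; returns when the fingers have stopped.
- ctrl.sleep(seconds).
- ctrl.ik(position, orientation): joint angles nearest the present ones, or None.
- ctrl.read_camera(name): name is "side" or "top" or "wrist"; returns the picture (420x560x3 uint8, blue, green, red); there is no depth.
- ctrl.camera_params(name): a dict with "fx", "fy", "cx", "cy" (pixels), "pose" (4x4, takes a point from camera to world coordinates); the wrist camera has in their place "T_tool_cam" (4x4, takes a point from camera to tool coordinates, whose origin is the TCP and whose axes are the tool frame's). Camera axes: x right, y up, looking along -z (the intrinsics and any distortion apply to the point x, -y, -z); pixel columns grow to the right and rows downward; lengths in m; the calibration is good to about 2 mm. A picture is of the moment at which its call begins: read the wrist's pose just before it. camera_params takes no time and is no camera call.
A pose or a line that the arm cannot do raises ctrl.MotionError and nothing moves.
- ctrl.sign_off(): hands the job in, once; it reports no verdict.
Readings, each from a call of its own:
- ctrl.current_t(): time.
- ctrl.current_q(): joint angles.
- ctrl.current_dq(): joint speeds.
- ctrl.current_effort(): joint torques, N m.
- ctrl.current_tool_pos(): TCP position.
- ctrl.current_eef_rot(): TCP orientation.
- ctrl.current_contact_force(): force on the tool from outside, world axes, zero at the start.
- ctrl.current_wrist_torque(): the same for the moment, N m.
- ctrl.current_grip_width(): opening from 0.0 (shut) to 1.0 (fully open).
Only numpy, scipy, OpenCV 4.12 (cv2) and the standard library are available. Lean on these libraries where they do the work, as an engineer would, in place of code of your own. Each camera call takes 0.05 s, during which the arm holds its last target.

## Working session

There is one attempt and no reset: what is moved stays moved. The work goes in short steps, each a Python script; the robot and the scene stay as the last script left them, time stands still between calls to the robot, and variables do not carry over. Pictures are saved under pics/ and viewed, and the job is handed in when it is done.

```bash
mkdir -p pics
python3 - <<'E'
from bench import ctrl
import cv2,numpy as np
for n in ["side","top","wrist"]:
    im=ctrl.read_camera(n); cv2.imwrite(f"pics/{n}0.png",im)
    p=ctrl.camera_params(n); print(n,{k:np.round(v,3).tolist() for k,v in p.items()})
print(ctrl.current_t(),ctrl.current_tool_pos(),ctrl.current_eef_rot())
E
```

```text
side {'fx': 460.45, 'fy': 460.45, 'cx': 276.964, 'cy': 201.095, 'pose': [[0.998, 0.036, -0.047, 0.551], [-0.059, 0.529, -0.846, -0.958], [-0.006, 0.848, 0.53, 0.703], [0.0, 0.0, 0.0, 1.0]]}
top {'fx': 490.525, 'fy': 490.525, 'cx': 281.242, 'cy': 200.331, 'pose': [[-0.019, 0.993, -0.12, 0.432], [-1.0, -0.017, 0.014, -0.011], [0.012, 0.12, 0.993, 1.361], [0.0, 0.0, 0.0, 1.0]]}
wrist {'fx': 345.089, 'fy': 345.089, 'cx': 278.167, 'cy': 208.023, 'T_tool_cam': [[1.0, -0.0, -0.0, 0.001], [-0.0, 0.238, -0.971, -0.171], [0.0, 0.971, 0.238, 0.067], [0.0, 0.0, 0.0, 1.0]]}
0.15 [0.16647772 0.60216122 0.21346403] [[ 2.66518365e-01 -3.29602186e-04 -9.63829784e-01]
 [ 9.63829444e-01 -8.15617526e-04  2.66518550e-01]
 [-8.73961560e-04 -9.99999613e-01  1.00303242e-04]]
```

View pics/side0.png

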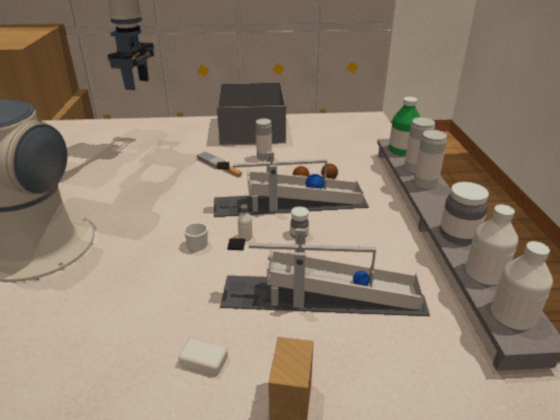

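View pics/top0.png

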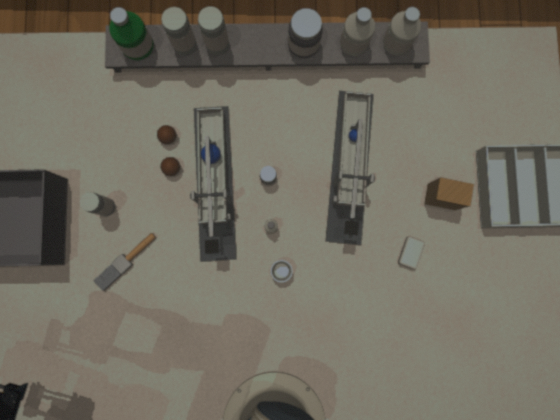

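View pics/wrist0.png

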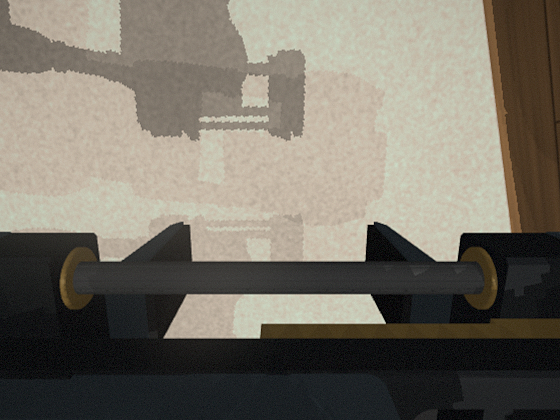

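The top view shows two dispensers. The left one has a blue ball at (210,153) and its paddle at (211,245). The right one has a ball at (355,135) and its paddle at (351,228). Two brown look-alike balls lie at (166,134) and (170,166). Next I'll enlarge both and measure.

```bash
cat > h.py <<'E'
import cv2,numpy as np
from bench import ctrl
def ray(n,u,v):
    p=ctrl.camera_params(n);T=np.array(p["pose"])
    d=T[:3,:3]@np.array([(u-p["cx"])/p["fx"],-(v-p["cy"])/p["fy"],-1]);return T[:3,3],d/np.linalg.norm(d)
def plane(n,u,v,z):
    o,d=ray(n,u,v);return o+d*(z-o[2])/d[2]
def tri(a,b):
    (o1,d1),(o2,d2)=ray(*a),ray(*b)
    s=np.linalg.lstsq(np.c_[d1,-d2],o2-o1,rcond=None)[0]
    p,q=o1+s[0]*d1,o2+s[1]*d2
    return (p+q)/2,np.linalg.norm(p-q)
def proj(n,P):
    p=ctrl.camera_params(n);T=np.linalg.inv(np.array(p["pose"]));c=T[:3,:3]@P+T[:3,3]
    return p["cx"]+p["fx"]*c[0]/-c[2],p["cy"]-p["fy"]*c[1]/-c[2]
def blobs(mask,mn=15):
    n,l,s,c=cv2.connectedComponentsWithStats(mask.astype(np.uint8))
    return [(np.round(c[i],1).tolist(),s[i].tolist()) for i in range(1,n) if s[i][4]>=mn]
E
python3 - <<'E'
from h import *
for n in ["side","top"]:
    im=cv2.imread(f"pics/{n}0.png").astype(int);b,g,r=im[...,0],im[...,1],im[...,2]
    print(n,"blue",blobs((b>90)&(b>2*r)&(b>1.6*g)))
    for t in (22,30): 
        m=im.max(2)<t
        print(n,t,"black",[x for x in blobs(m) if x[1][4]<600])
im=cv2.imread("pics/top0.png");c1=cv2.resize(im[90:270,185:245],None,fx=3.3,fy=3.3,interpolation=cv2.INTER_CUBIC);c2=cv2.resize(im[80:260,325:385],None,fx=3.3,fy=3.3,interpolation=cv2.INTER_CUBIC)
im=cv2.imread("pics/side0.png");c3=cv2.resize(im[140:320,200:400],None,fx=2,fy=3.3,interpolation=cv2.INTER_CUBIC)
cv2.imwrite("pics/crop1.png",np.clip(np.hstack([c1,c2,c3]).astype(int)*1.6,0,255).astype(np.uint8))
E
```

```text
side blue [([315.2, 180.3], [307, 175, 17, 12, 152]), ([361.6, 276.7], [354, 271, 15, 13, 134])]
side 22 black [([127.6, 29.6], [117, 27, 22, 5, 68]), ([142.1, 72.3], [139, 65, 8, 15, 48])]
side 30 black [([127.5, 29.7], [117, 27, 22, 6, 79]), ([142.4, 49.5], [132, 45, 20, 10, 62]), ([119.9, 55.6], [109, 52, 23, 7, 72]), ([142.4, 71.9], [138, 65, 9, 15, 107])]
top blue [([353.3, 133.4], [351, 131, 5, 6, 19])]
top 22 black [([8.5, 407.6], [0, 388, 21, 32, 206])]
top 30 black [([9.7, 401.7], [0, 384, 25, 36, 576])]
```

View pics/crop1.png

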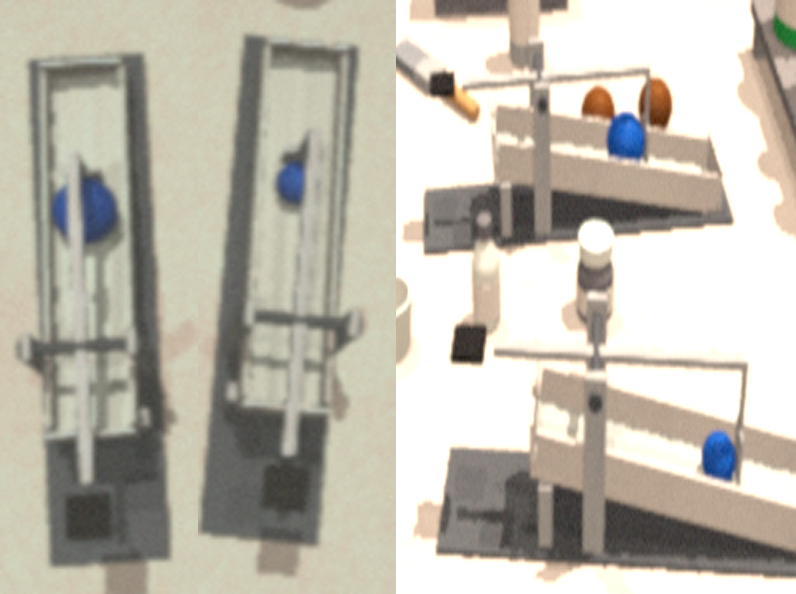

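The crop shows the large ball, about 19 px across, in the left dispenser. The right one's ball is about 10 px across. So dispenser A is the left one, with its paddle near top (211.7,246.7) and side (223.5,165). Next I'll find the paddle centres with masks and triangulate them.

Run:
```python
from h import *
top=cv2.imread("pics/top0.png").astype(int);side=cv2.imread("pics/side0.png").astype(int)
def dark(im,x,y,w,h,t):
    m=np.zeros(im.shape[:2],bool);m[y:y+h,x:x+w]=im[y:y+h,x:x+w].max(2)<t
    return max(blobs(m,5),key=lambda b:b[1][4])
print(top[235:258:2,200:226:2].max(2))
for t in (44,50,56):
  print(t,dark(top,198,232,28,28,t),dark(top,338,214,28,28,t),dark(side,212,156,22,18,t),dark(side,224,234,26,18,t))
P={}
for k,ts,ss in (("A",(198,232,28,28),(212,156,22,18)),("B",(338,214,28,28),(224,234,26,18))):
  a=dark(top,*ts,50)[0];b=dark(side,*ss,50)[0]
  print(k,a,b,tri(("top",*a),("side",*b)), plane("top",*a,.136),plane("side",*b,.134))
# ball A
m=(top[...,0]>2*top[...,2])&(top[...,0]>40);print(blobs(m,8))
b=(210.5,153.5);print("ball",tri(("top",*b),("side",315.2,181)))
# base plate corners in top picture: A
for nm,pts in (("A",[(195,107),(227,106),(199,261),(237,260)]),("B",[(340,91),(373,93),(328,241),(361,244)])):
  q=[plane("top",*p,.006) for p in pts];print(nm,np.round(q,3).tolist())
```

```text
[[ 68  65  63  61  64 111 100  54  48  49  49  48  45]
 [ 70  63  63  64  64  71  63  61  62  62  52  52  58]
 [ 69  64  60  56  57  58  51  50  52  57  53  53  58]
 [ 70  62  57  42  41  40  40  39  41  51  52  54  62]
 [ 71  65  58  41  42  41  39  38  38  49  50  54  57]
 [ 74  65  56  41  38  39  37  41  40  44  53  54  61]
 [ 73  63  57  40  40  40  41  41  37  46  54  52  65]
 [ 80  65  60  41  39  42  41  39  41  45  49  51  62]
 [ 78  65  58  40  39  38  40  40  40  45  53  53  62]
 [ 81  65  60  51  48  48  50  53  53  55  60  52  61]
 [ 84  65  63  63  64  63  62  63  60  63  65  64  62]
 [ 85  64  65  64  67  65  64  65  63  63  60  59  57]]
44 ([211.5, 246.1], [205, 240, 13, 13, 143]) ([351.3, 227.1], [345, 221, 13, 13, 122]) ([222.8, 165.5], [218, 163, 10, 6, 55]) ([235.9, 243.9], [228, 239, 16, 10, 129])
50 ([211.4, 246.3], [205, 240, 14, 14, 181]) ([352.1, 225.7], [344, 214, 18, 22, 219]) ([222.5, 165.5], [217, 163, 11, 6, 60]) ([236.1, 243.7], [228, 239, 17, 11, 142])
56 ([214.8, 243.8], [205, 232, 21, 23, 320]) ([350.9, 223.9], [338, 214, 24, 23, 323]) ([222.6, 165.5], [217, 162, 12, 7, 66]) ([236.1, 243.7], [228, 239, 17, 11, 149])
A [211.4, 246.3] [222.5, 165.5] (array([0.46745098, 0.14836335, 0.1283859 ]), np.float64(0.0004918191868781728)) [0.46747409 0.14740289 0.136     ] [0.46803174 0.13750253 0.134     ]
B [352.1, 225.7] [236.1, 243.7] (array([ 0.51101684, -0.20510283,  0.13218707]), np.float64(0.0030878286002344276)) [ 0.5123065  -0.20436891  0.136     ] [ 0.50962087 -0.20774298  0.134     ]
[([353.1, 133.8], [351, 130, 5, 8, 35]), ([214.6, 150.8], [212, 146, 6, 12, 46]), ([202.6, 153.0], [202, 149, 2, 9, 14])]
ball (array([0.71984807, 0.15860999, 0.06446594]), np.float64(0.0033395258929576435))
A [[0.866, 0.21, 0.006], [0.868, 0.119, 0.006], [0.432, 0.198, 0.006], [0.433, 0.094, 0.006]]
B [[0.907, -0.204, 0.006], [0.9, -0.299, 0.006], [0.48, -0.157, 0.006], [0.47, -0.248, 0.006]]
```

Paddle A triangulates to (0.467, 0.148, 0.13), with a 0.5 mm ray gap, and the text gives a height of 0.136. The base plate edges measure about 435 x 100 with a yaw of about 2.4°, so they agree. I'll shut the fingers and hover above the paddle.

```bash
cat >> h.py <<'E'
a=np.radians(2.4)
R=np.array([[-np.sin(a),0,-np.cos(a)],[np.cos(a),0,-np.sin(a)],[0,-1,0]])
E
python3 - <<'E'
from h import *
print(np.linalg.det(R))
ctrl.command_gripper(0.0)
p=ctrl.current_tool_pos();ctrl.move_l([p[0],p[1],0.29],vel=0.2)
ctrl.goto([0.467,0.148,0.25],R)
ctrl.move_l([0.467,0.148,0.19],vel=0.1)
print(ctrl.current_t(),ctrl.current_tool_pos(),ctrl.current_contact_force(),ctrl.current_grip_width())
for n in ("side","top","wrist"): cv2.imwrite(f"pics/{n}1.png",ctrl.read_camera(n))
s=cv2.imread("pics/side1.png")[100:240,170:400];w=cv2.imread("pics/wrist1.png")
s=cv2.resize(s,(400,244),interpolation=cv2.INTER_CUBIC);w=cv2.resize(w,(400,300));
cv2.imwrite("pics/c1.png",np.clip(np.vstack([s,w]).astype(int)*1.5,0,255).astype(np.uint8))
print(ctrl.current_contact_force())
E
```

```text
1.0000000000000002
4.7667 [0.46726991 0.14818366 0.19040887] [0.08843196 0.82241441 0.6950707 ] 0.003627310312147041
[ 0.27482441 -0.27543701  0.32183187]
```

View pics/c1.png

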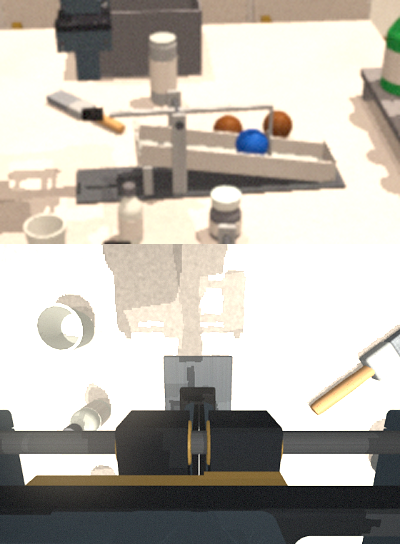

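The side crop shows the shut fingers above paddle A. The wrist view shows them centred across the paddle (about 198,395 in the crop). I'll press in stages, logging the force.

Run:
```python
from h import *
x0,y0=0.467,0.148
ctrl.move_l([x0,y0,0.145],vel=0.08)
print("f",ctrl.current_contact_force())
for z in (0.130,0.120,0.110,0.102,0.098,0.094):
    th=np.arcsin(max(0,0.136-z)/.13);dx=.13*(1-np.cos(th))
    hit=ctrl.move_l([x0+dx*np.cos(a),y0+dx*np.sin(a),z],vel=0.06,contact_N=12)
    print(z,hit,np.round(ctrl.current_tool_pos(),4),np.round(ctrl.current_contact_force(),2))
    if hit:break
ctrl.sleep(1.2)
cv2.imwrite("pics/side2.png",ctrl.read_camera("side"));cv2.imwrite("pics/top2.png",ctrl.read_camera("top"))
print(ctrl.current_t(),np.round(ctrl.current_contact_force(),2))
s=cv2.resize(cv2.imread("pics/side2.png")[110:230,190:390],(600,360),interpolation=cv2.INTER_CUBIC)
cv2.imwrite("pics/c2.png",np.clip(s.astype(int)*1.4,0,255).astype(np.uint8))
```

```text
f [ 0.71751178 -0.50706988  0.08546556]
0.13 False [0.4669 0.1479 0.1296] [-0.84 -0.23 -0.35]
0.12 False [0.4678 0.148  0.1196] [-0.64 -0.83  1.62]
0.11 False [0.4695 0.1481 0.1096] [-0.93 -0.6  -0.42]
0.102 False [0.4717 0.1482 0.1017] [-0.66  0.36  1.88]
0.098 False [0.4726 0.1482 0.0979] [0.66 0.55 3.29]
0.094 False [0.4739 0.1483 0.0942] [-4.05 -0.94 13.35]
8.7417 [-2.69 -0.09 11.34]
```

View pics/c2.png

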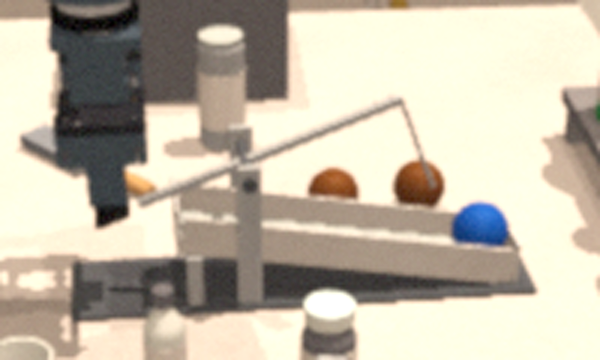

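The rocker is down against its stop (about 11 N), the gate is up, and the blue ball is at the end wall (crop 480,225). Now I'll let go and retreat.

Run:
```python
from h import *
ctrl.move_l([0.467,0.148,0.145],vel=0.06)
ctrl.move_l([0.467,0.148,0.24],vel=0.12)
ctrl.sleep(0.7)
cv2.imwrite("pics/side3.png",ctrl.read_camera("side"));cv2.imwrite("pics/top3.png",ctrl.read_camera("top"))
print(ctrl.current_t(),np.round(ctrl.current_contact_force(),2))
s0,s3=[cv2.imread(f"pics/side{i}.png") for i in (0,3)]
for s in (s0,s3):
    i=s.astype(int);print([x for x in blobs((i[...,0]>90)&(i[...,0]>2*i[...,2])&(i[...,0]>1.6*i[...,1]))])
    m=np.zeros(i.shape[:2],bool);m[150:180,205:236]=i[150:180,205:236].max(2)<50;print("paddle",blobs(m))
b=max(blobs((lambda i:(i[...,0]>90)&(i[...,0]>2*i[...,2])&(i[...,0]>1.6*i[...,1])&(np.arange(420)[:,None]<230))(s3.astype(int))),key=lambda q:q[1][4])[0]
c=plane("side",*b,.056);print("ball",c,"along",np.dot(c[:2]-[.467,.148],[np.cos(a),np.sin(a)])-.13)
s=cv2.resize(s3[110:330,180:450],(730,595),interpolation=cv2.INTER_CUBIC)
cv2.imwrite("pics/c3.png",np.clip(s.astype(int)*1.4,0,255).astype(np.uint8))
```

```text
11.4917 [-0.38  0.26 -0.47]
[([315.2, 180.3], [307, 175, 17, 12, 152]), ([361.6, 276.7], [354, 271, 15, 13, 134])]
paddle [([222.5, 165.5], [217, 163, 11, 6, 60])]
[([350.2, 184.2], [342, 178, 17, 13, 165]), ([361.6, 277.0], [354, 271, 15, 14, 141])]
paddle [([222.6, 165.5], [217, 163, 12, 6, 61])]
ball [0.81942184 0.14913021 0.056     ] along 0.22216003676083562
```

View pics/c3.png

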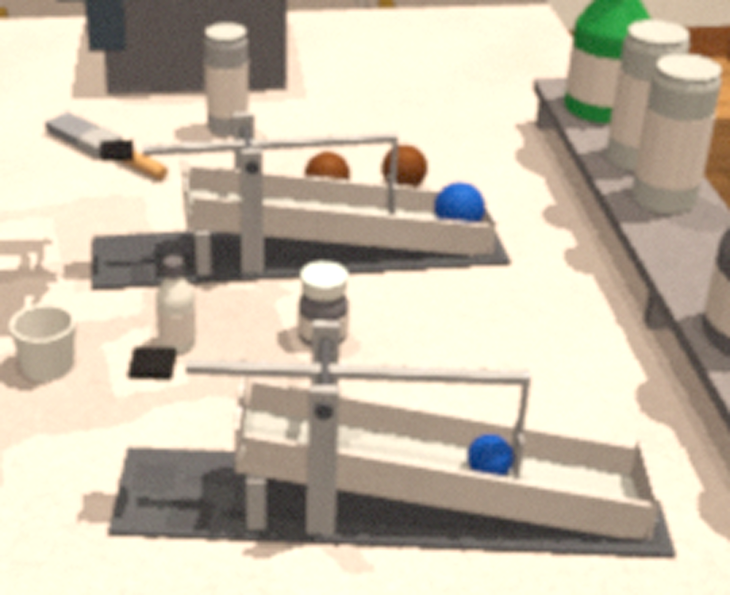

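The picture shows the large ball at the low end (crop 460,203), gate A shut behind it, and the paddle back at its start pixel. The small ball is still behind its gate (490,455), and the bystanders are where they were.

```bash
python3 -c "
from bench import ctrl
ctrl.sign_off()"
```

```text
the job is handed in; nothing more can be done
```

I pressed the large-ball dispenser's paddle down to its stop with the shut fingers, and the ball rolled to the low end. I then let go, the gate dropped shut behind it, and I handed the job in at about 11.5 s of the 40 s limit.

**Last checks, from the side camera:**
- **Large ball:** its centre is about 222 mm along the chute, where at least 195 mm is needed.
- **Paddle A:** it is back at its starting pixel to within 0.1 px, so the gate is shut.
- **Small ball:** it has not moved (0.3 px or less).
- **Bystanders:** those visible in the last enlarged side view look unmoved. I did not measure them, and I did not look at the soap bar and carton again.
- **Contact:** the arm is clear, with the force reading within noise.

**Disagreements:**
- **Paddle height:** it triangulated to 128 mm against the 136 mm in the text. I measured it once and relied on the force readings while pressing.
- **Large ball, sideways:** one ray onto an assumed height puts it about 14 mm right of the chute's centre line. A similar reading on the paddle was off by about 10 mm the same way, so I take this as calibration error. In the picture the ball is between the walls.

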